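# Load, oil and start the link feeder

## Robot

A 6-joint arm with a two-finger parallel gripper is mounted at the origin on the work surface. World frame = base frame: x ahead of the robot, y to its left, z up, the work surface at z = 0. Lengths are in mm, angles in rad, forces in N, time in s.
With the tool pointing down it reaches from about 350 to 975 mm from the base axis. Payload 7.1 kg.
Tool frame: the origin (TCP) lies midway between the tips of the shut fingers; the grasp point (between the pads) lies 19 mm behind it; z points along the fingers, y is the line along which they close (so a half turn about z gives the same grasp; the last joint's range is limited). The gripper opens to 88 mm and grips with 3 to 60 N. Pads are 20 mm wide; open, the fingers measure 115 mm over their backs; the gripper's body (75 mm by 178 mm) begins 61 mm behind the grasp point.
Start: joints at [-1.153, 0.423, 1.63, -0, 1.089, -0.019], TCP at [264.416, -566.294, 222.675] pointing down, gripper open.
Joint ranges: [-3, 3], [-0.9, 2.11], [0.09, 2.58], [-1.31, 4.45], [0.11, 2.69], [-2.54, 2.54]. Speed limits (rad/s): [2.39, 2.39, 3.01, 3.14, 3.14, 3.14].

## Interface

Orientations are given as a rotation vector (axis times angle).
In Python, from workcell import ctrl gives the robot as it stands. The module is installed in compiled form; this text tells all that it offers.
- The arm moves only by the tool servo_tool, never from a script. Its argument "increments" is a list of rows, each a list of 7 numbers: the shift along the world's x, y, z in cm, then the turn, a rotation vector about the world's x, y, z in degrees, then the opening, from -1 (shut) to 1 (fully open). A call has 1 to 20 rows; each row is the pose to reach, as a shift and turn from the pose commanded when the call began; what a row does not reach only later rows make up. A row lasts 1/12 s, in which the tool goes at most 41.7 mm and 7.16 degrees, less where a joint would pass 70% of its speed; a pose out of reach is approached as far as the arm can. A call with a gripper value outside its range is refused whole. The fingers move at their own pace and stop on an object; the grip force is fixed at half the most. Time passes only in rows, so rows that repeat a pose let the fingers close. It gives the time, the measured TCP pose, the force, the opening and the grip force at its end, in the units of the state.
- ctrl.get_obs(): the state, without advancing time (a new reading comes with each control period).
- ctrl.get_image(name): name is "side" or "top"; returns a dict with "image" (480x640x3 uint8, red, green, blue), "fx", "fy", "cx", "cy" (pixels), "k1" (the pictures are not rectified: a ray, as slopes to the right and down, at radius r is drawn at 1 + k1 r^2 times it, then the intrinsics apply), "extrinsics" (4x4, takes a point from camera to world coordinates). Camera axes: x right, y up, looking along -z (the intrinsics and any distortion apply to the point x, -y, -z); pixel columns grow to the right and rows downward; lengths in mm; the calibration is good to about 2 mm. A picture is of the moment at which its call begins. There is no depth.
- ctrl.close_job(): hands the job in; it is judged then, once.
The state is a dict: "t": time; "qpos": joint angles; "qvel": joint speeds; "joint_torque": joint torques, N m; "ee_pos": TCP position; "orientation": TCP orientation; "ft_force": force on the tool from outside, world axes, zero at the start; "moment": the same for the moment, N m; "width": finger opening in mm; "grasp_force": force on a finger pad.
Only numpy, scipy, OpenCV 4.12 (cv2) and the standard library are available. Lean on these libraries where they do the work, as an engineer would, in place of code of your own. Each camera call takes 0.05 s, during which the arm holds its last target. There are 200 camera calls.

## Task

First swing the feeder's speed lever to the single-stroke load mark; then lay every eye link from the bench flat across the gravity chute so that it slides down to the stop or to the link below it, all the same way round with the eye at the chute's left side (the side of the spray can). With the lever still at the load mark, press the spray can's nozzle cap right down for a moment and let it spring back, and last swing the lever to the double-stroke run mark. Leave the other things on the bench where they are.

Things in the scene. Friction and masses are not known exactly. Their poses are not given: they have to be found in the camera images.
- link1: forged steel eye link lying flat, 100 x 36 x 18 mm, ~220 g: a square foot (22 mm long, 36 wide) at one end, a round eye with a hole (36 mm across) at the other, joined by a shank 18 mm wide from x = -28 to +15 mm, to be gripped across. Origin at its middle, 9 mm above what it lies on; x from foot to eye, z through the thickness. Either face may be up. 3 to 5 links present, the rest None
- link1_eye (a point): centre of the round eye of link1, 32 mm from the link's origin along its x
- link2: forged steel eye link, same as link1 (same origin and axes); None if absent
- link2_eye (a point): centre of the round eye of link2, 32 mm from the link's origin along its x
- link3: forged steel eye link, same as link1 (same origin and axes); None if absent
- link3_eye (a point): centre of the round eye of link3, 32 mm from the link's origin along its x
- link4: forged steel eye link, same as link1 (same origin and axes); None if absent
- link4_eye (a point): centre of the round eye of link4, 32 mm from the link's origin along its x
- link5: forged steel eye link, same as link1 (same origin and axes); None if absent
- link5_eye (a point): centre of the round eye of link5, 32 mm from the link's origin along its x
- chute_bed: polished dark steel chute (friction 0.1, links slide down), sloping 0.35 rad down towards the robot to a stop wall; inside 270 mm long, 114 wide, walls 23 mm above its floor. Origin on the floor at the middle of the stop's foot; x up the slope, y to its left side (towards the spray can), z square to the floor. Links lie across it in a row, 36 mm each
- chute: the feeder that carries the chute, fixed on the bench: base plate 300 x 130 mm and, just below the chute's stop (on the robot's side), a green housing 96 mm high. Origin at bench level under its middle, x away from the robot. The chute's floor lies 45 mm above the bench at the stop and 138 mm at the open upper end
- nozzle_top (a point): middle of the flat top of the white nozzle cap (26 mm across, 20 high) of a spray can of oil (65 mm across) clamped upright in a fixed stand, with a post 110 mm high on its far side, beside the chute on its left; the cap's top is 199 mm above the bench when up and this point moves down with the cap
- nozzle (a joint): how far the sprung nozzle cap is pressed down: 0 up, 0.008 m fully down; it takes 2 N to start, about 7 N fully down, and springs back when released. 0.006 m or more sprays
- lever_base: grey box of the speed lever, fixed, 185 x 180 x 50 mm. Origin at bench level under the lever's upright pivot; x from the pivot to the middle of the dial, away from the robot (box from x = -40 to +145 mm, y = -90 to +90), z up. White marks on top beyond the lever's tip: a single stroke (load) at -0.4 rad from x, to the right; a double stroke (run), its middle at +0.4 rad, to the left
- speed_lever (a joint): angle of the speed lever about its upright pivot, counter-clockwise from above, 0 to 1.4 rad; it stays where left (friction 0.12 N m). The lever points at (value - 0.7) rad from the x axis of lever_base: 0.3 is the single stroke (load), 1.1 the middle of the double stroke (run)
- lever_knob (a point): the lever's upright black round knob, 26 mm diameter, 45 mm high, 82 mm from the pivot; this point is on its axis at 92 mm above the bench; the knob reaches from 68 to 113 mm above the bench, with the flat lever arm (60 to 68 mm) below it
- screwdriver: screwdriver, loose, not part of the job; leave it where it is. Lies flat, about 200 mm long, under 35 mm high
- wrench: open-ended wrench, loose, not part of the job; leave it where it is. Lies flat, about 200 mm long, under 35 mm high
- punch_block: round wooden block (60 mm across, 26 mm high) with punches standing in it, 48 mm high in all, loose, not part of the job; leave it where it is. Origin under it at bench level
- tin: low round closed tin, 64 mm across, 55 mm high, loose, not part of the job; leave it where it is. Origin under it at bench level
- file_handle: wooden file handle, 120 mm long, 22 mm high, loose, not part of the job; leave it where it is. Origin under it at bench level

How it is judged:
By the outcome, as a careful person would: the job done as asked, in the order asked, and still so for the second after the job is handed in, with the robot touching nothing.
Of link1, link2, link3, link4, link5 only 3 to 5 are there at a start; the rules pass over those that are not, and their reading is None.
At some moment in a run one of link1, link2, link3, link4, link5 may be knocked a few centimetres aside while the robot is not near it.
Once in a run the grip may slacken for a moment while it holds something.
It also fails if it takes over 210 s, if anything falls off the work surface, if the arm or the gripper's body presses on something with over 40 N, if the wrist force passes 120 N, or if a joint passes its speed limit or range.

## Working session

There is one attempt and no reset: what is moved stays moved. The work goes in short steps, Python scripts to look and compute and a tool call to move; the robot and the scene stay as the last step left them, time stands still between calls to the robot, and variables do not carry over. Pictures are saved under pics/ and viewed, at most 14 in all, crops included, and the job is handed in when it is done.

Besides the shell and the picture viewer there is one more tool, called after "Call:" by a JSON object that holds its "op" and its "data", one argument or row to a line. servo_tool: Moves the arm, as the interface text tells. Its arguments: {"type":"object","properties":{"increments":{"type":"array","items":{"type":"array","items":{"type":"number"}}}},"required":["increments"]}

```bash
mkdir -p pics
cat > h.py <<'E'
import numpy as np, cv2
from workcell import ctrl
def grab(n,fn=None):
    d=ctrl.get_image(n)
    if fn: cv2.imwrite('pics/'+fn,d['image'][:,:,::-1])
    return d
def ray(d,u,v):
    x=(u-d['cx'])/d['fx'];y=(v-d['cy'])/d['fy']
    rd=np.hypot(x,y);r=rd
    for _ in range(30): r=rd/(1+d['k1']*r*r)
    s=r/rd if rd>0 else 1
    E=np.array(d['extrinsics']);return E[:3,3],E[:3,:3]@np.array([x*s,-y*s,-1])
def onz(d,u,v,z):
    o,r=ray(d,u,v);return o+r*(z-o[2])/r[2]
def two(d1,p1,d2,p2):
    o1,r1=ray(d1,*p1);o2,r2=ray(d2,*p2)
    A=np.stack([r1,-r2],1);s=np.linalg.lstsq(A,o2-o1,rcond=None)[0]
    a=o1+r1*s[0];b=o2+r2*s[1];return (a+b)/2,np.linalg.norm(a-b)
def proj(d,P):
    E=np.array(d['extrinsics']);c=E[:3,:3].T@(np.array(P)-E[:3,3])
    x=c[0]/-c[2];y=-c[1]/-c[2];k=1+d['k1']*(x*x+y*y)
    return d['cx']+d['fx']*x*k,d['cy']+d['fy']*y*k
E
python3 - <<'E'
from h import *
for n in('top','side'):
    d=grab(n,n+'0.png');print(n,d['fx'],d['cx'],d['cy'],d['k1'],np.round(d['extrinsics'],3).tolist())
o=ctrl.get_obs();print(o['t'],o['ee_pos'],o['orientation'],o['width'])
E
```

```text
top 504.52727544398846 322.29992831050004 248.07538385908393 0.005908869292318178 [[0.008, 0.996, -0.091, 456.503], [-1.0, 0.008, -0.003, -17.581], [-0.002, 0.091, 0.996, 1214.498], [0.0, 0.0, 0.0, 1.0]]
side 522.3376647386816 317.1616751274253 235.67465047753322 -0.14830121908175972 [[-0.93, 0.246, -0.274, 210.426], [-0.368, -0.599, 0.711, 915.509], [0.01, 0.762, 0.648, 980.596], [0.0, 0.0, 0.0, 1.0]]
0.1 [ 264.22196574 -565.84081612  221.95174378] [-3.06558851e+00 -6.80418677e-01  4.42183557e-04] 87.94479657258557
```

View pics/top0.png

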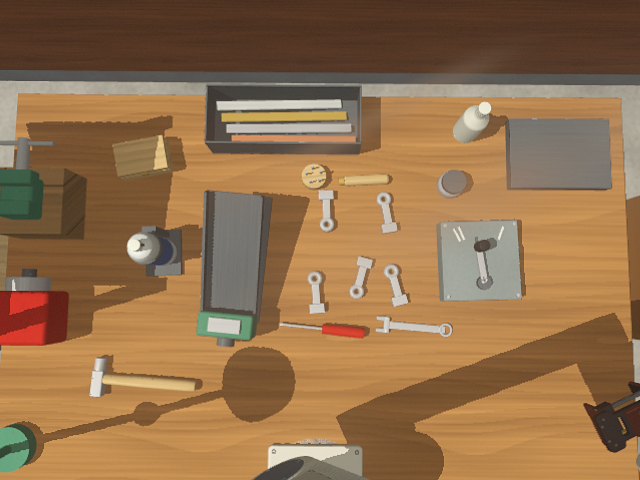

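View pics/side0.png

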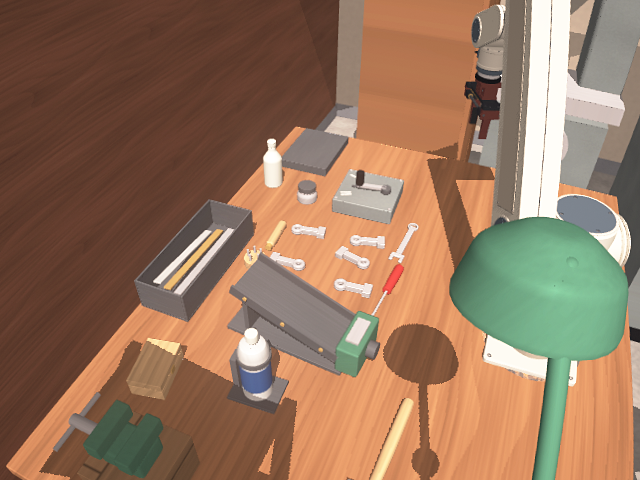

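```bash
cat > links.py <<'E'
from h import *
def links(d,dbg=False):
    im=d['image'];hsv=cv2.cvtColor(im,cv2.COLOR_RGB2HSV)
    m=((hsv[...,1]<60)&(hsv[...,2]>110)).astype(np.uint8)
    m[:160]=0;m[345:]=0;m[:,:272]=0;m[:,435:]=0
    n,lab,st,c=cv2.connectedComponentsWithStats(m)
    out=[]
    for i in range(1,n):
        if st[i,4]<150: continue
        v,u=np.nonzero(lab==i)
        P=np.array([onz(d,a,b,18)[:2] for a,b in zip(u,v)])
        # principal axis via PCA; foot is the end nearest which the extreme is "square": use hole test
        mu,ev=cv2.PCACompute(P.astype(np.float32),None);a=ev[0]
        s=(P-mu)@a; w=(P-mu)@ev[1]; mid=(s.max()+s.min())/2
        cen=mu[0]+a*mid; s=s-mid
        # hole: no pixels near eye centre
        hp=np.array([(np.hypot(s-32,w)<8).sum(),(np.hypot(s+32,w)<8).sum()])
        if hp[0]>hp[1]: a=-a
        out.append((cen,a,np.ptp(s),hp,st[i,4]))
    return out
if __name__=='__main__':
    d=grab('top')
    for c,a,L,hp,ar in links(d): print(np.round(c,1),'eye',np.round(c+32*a,1),'yaw',round(np.degrees(np.arctan2(a[1],a[0])),1),round(L,1),hp,ar)
    t=d['image'][180:340,180:280];l=d['image'][210:310,425:535]
    s=grab('side')['image'][250:385,220:390]
    A=cv2.resize(t,None,fx=3.7,fy=3.7,interpolation=cv2.INTER_CUBIC)
    B=cv2.resize(l,(400,364),interpolation=cv2.INTER_CUBIC)
    C=np.zeros((592,800,3),np.uint8);C[:A.shape[0],:370]=A[:592];C[:364,380:780]=B
    cs=cv2.resize(s,(283,225));C[366:591,380:663]=cs
    cv2.imwrite('pics/z1.png',C[:,:,::-1])
E
python3 links.py
```

```text
[656.8 -22.4] eye [624.9 -23.5] yaw -178.1 99.9 [34 16] 412
[ 654.3 -165.5] eye [ 685.8 -159.7] yaw 10.4 98.0 [18 35] 426
[ 496.2 -103.5] eye [465.3 -95.2] yaw 165.0 99.8 [35 15] 428
[ 481.  -185.8] eye [ 511.8 -177.1] yaw 15.9 98.0 [16 32] 447
[462.2   1.6] eye [494.1   4.1] yaw 4.6 98.6 [13 36] 417
[ 384.1 -210.2] eye [ 386.7 -178.3] yaw 85.4 135.9 [37 37] 492
```

View pics/z1.png

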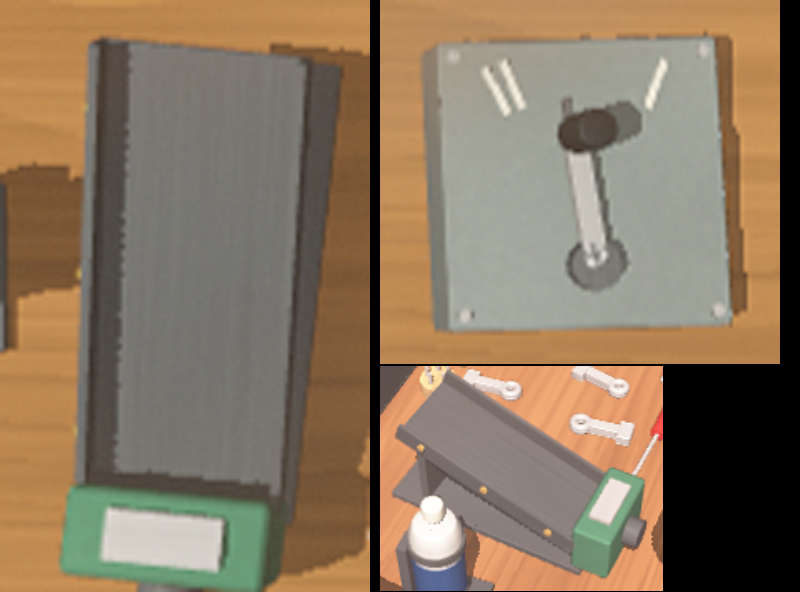

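Run:
```python
from h import *
d=grab('top');s=grab('side')
T=lambda x,y:(180+x/3.7,180+y/3.7)
B=lambda x,y:(425+(x-380)/3.636,210+y/3.64)
ul=onz(d,*T(125,45),138)
def onplane(u,v,a):
    o,r=ray(d,u,v);ax=np.array([np.cos(a)*np.cos(.35),np.sin(a)*np.cos(.35),np.sin(.35)]);y=np.array([-np.sin(a),np.cos(a),0]);n=np.cross(ax,y)
    return o+r*(n@(ul-o))/(n@r)
a=0
for _ in range(5):
    ll=onplane(*T(117,470),a);v=ul-ll;a=np.arctan2(v[1],v[0])
print('ul',ul,'ll',ll,'yaw',a,np.linalg.norm(v))
# right wall top inner edge
for z,p in((159.6,T(305,58)),(159.6,T(97,42))): print('walltop',onz(d,*p,z))
print('green top',[np.round(onz(d,*T(*p),96),0).tolist() for p in((75,490),(272,502),(65,570),(262,590))])
for p in((437,47),(716,38),(732,324),(447,330)): print('box',np.round(onz(d,*B(*p),50),1))
print('knob',onz(d,*B(588,128),113),'pivot',onz(d,*B(596,262),70))
print('marks',[np.round(onz(d,*B(*p),50),1).tolist() for p in((655,85),(503,88))])
g=cv2.cvtColor(d['image'][225:265,120:165],cv2.COLOR_RGB2BGR);h=cv2.cvtColor(s['image'][315:365,230:285],cv2.COLOR_RGB2BGR)
C=np.hstack([cv2.resize(g,(400,356),interpolation=2),cv2.resize(h,(392,356),interpolation=2)])
cv2.imwrite('pics/noz.png',C)
print(two(d,(139,243),s,(251.2,329)))
```

```text
ul [674.70170029 221.63143669 138.        ] ll [425.19705492 239.49073113  46.69067575] yaw -0.07145713389079075 266.28727936680013
walltop [663.56931776 113.48221726 159.6       ]
walltop [671.94249918 232.93454657 159.6       ]
green top [[415.0, 253.0, 96.0], [408.0, 136.0, 96.0], [367.0, 258.0, 96.0], [357.0, 141.0, 96.0]]
box [ 624.  -288.9   50. ]
box [ 631.1 -467.1   50. ]
box [ 449.4 -472.2   50. ]
box [ 444.1 -292.8   50. ]
knob [ 566.40640914 -364.41056972  113.        ] pivot [ 487.09667514 -381.1634367    70.        ]
marks [[600.6, -427.5, 50.0], [597.9, -330.6, 50.0]]
(array([558.11265305, 358.68805321, 193.81728706]), np.float64(1.6306916682193036))
```

View pics/noz.png

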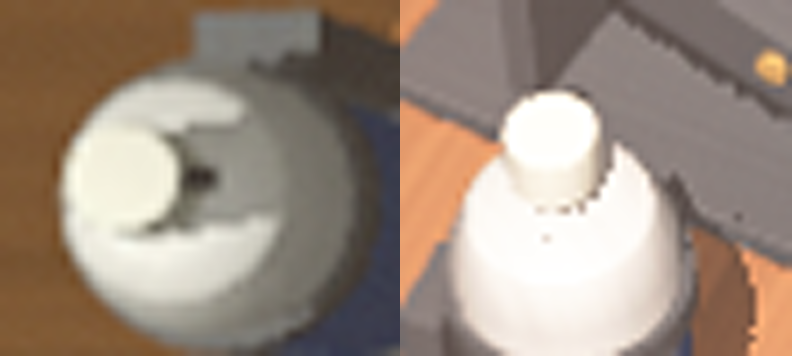

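Call:
{"op": "servo_tool", "data": {
  "increments": [
    [30.2,20.1,-5,0,0,0,1],
    [30.2,20.1,-5,0,0,0,1],
    [30.2,20.1,-5,0,0,0,1],
    [30.2,20.1,-5,0,0,0,1],
    [30.2,20.1,-5,0,0,0,1],
    [30.2,20.1,-5,0,0,0,1],
    [30.2,20.1,-5,0,0,0,1],
    [30.2,20.1,-5,0,0,0,1],
    [30.2,20.1,-5,0,0,0,1],
    [30.2,20.1,-5,0,0,0,1],
    [30.2,20.1,-5,0,0,0,1],
    [30.2,20.1,-14.2,0,0,0,1],
    [30.2,20.1,-14.2,0,0,0,1],
    [30.2,20.1,-14.2,0,0,0,1],
    [30.2,20.1,-14.2,0,0,0,-1],
    [30.2,20.1,-14.2,0,0,0,-1],
    [30.2,20.1,-14.2,0,0,0,-1],
    [30.2,20.1,-14.2,0,0,0,-1],
    [30.2,20.1,-14.2,0,0,0,-1],
    [30.2,20.1,-14.2,0,0,0,-1]
  ]
}}

```text
t: 1.97
ee_pos: [567.1, -365.9, 82.3]
orientation: [3.065, 0.68, 0.003]
ft_force: [0.1, 0.5, 0.2]
width: 51.4
grasp_force: 0.0
```

Run:
```python
from h import *
d=grab('top');s=grab('side')
print('noz',onz(d,134.6,245,199),two(d,(134.6,245),s,(251.2,332.6)))
I=d['image'];J=s['image']
A=cv2.resize(I[182:212,195:285],(540,180),interpolation=2)
A2=cv2.resize(I[295:340,190:270],(480,270),interpolation=2)
B=cv2.resize(J[245:300,222:277],(330,330),interpolation=2)
B2=cv2.resize(J[305:380,310:385],(300,300),interpolation=2)
C=np.zeros((600,800,3),np.uint8);C[:180,:540]=A;C[190:460,:480]=A2;C[:180,545:800]=cv2.resize(J[245:305,222:307],(255,180),interpolation=2);C[190:490,490:790]=B2
cv2.imwrite('pics/z2.png',C[:,:,::-1])
```

```text
noz [552.68995983 365.20008237 199.        ] (array([553.8317506 , 367.16085975, 194.54791465]), np.float64(1.5124541864517975))
```

View pics/z2.png

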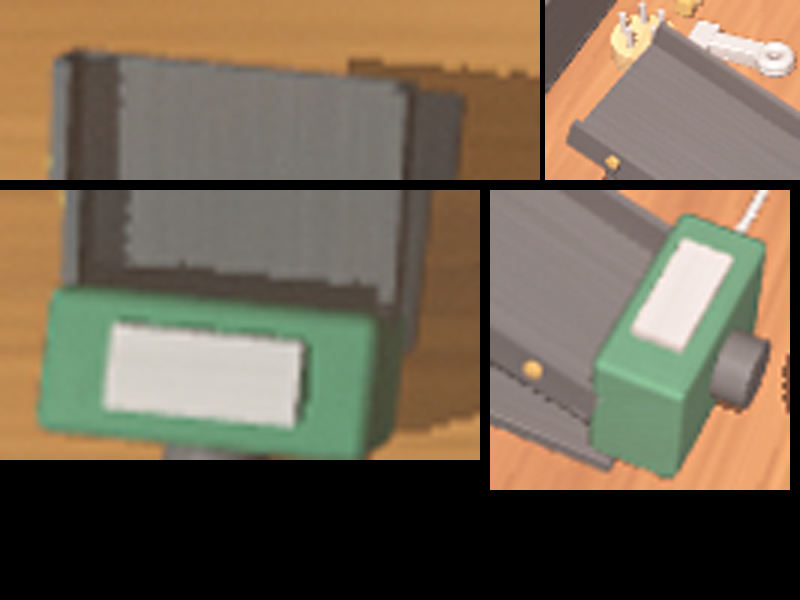

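Run:
```python
from h import *
d=grab('top')
P=lambda p,z:np.round(onz(d,*p,z),1)
print('up',P((204.2,191.5),159.6),P((207,191.2),159.6),P((262.2,195.3),159.6),P((263.7,196),159.6))
A2=lambda x,y:(190+x/6,295+(y-190)/6)
print('low walls z70',P(A2(65,280),72),P(A2(76,280),72),P(A2(396,290),72),P(A2(414,290),72))
print('housing',[P(A2(*p),96).tolist() for p in((57,292),(376,316),(40,428),(362,457))])
print('label',[P(A2(*p),96).tolist() for p in((112,322),(302,340),(103,410),(296,427))])
```

```text
up [671.6 237.2 159.6] [672.3 231.3 159.6] [664.4 114.  159.6] [662.9 110.8 159.6]
low walls z70 [419. 258.  72.] [419.1 253.9  72. ] [416.3 133.8  72. ] [416.4 127.1  72. ]
housing [[415.4, 255.0, 96.0], [407.6, 137.8, 96.0], [366.1, 259.7, 96.0], [356.6, 141.9, 96.0]]
label [[404.7, 234.5, 96.0], [398.7, 164.7, 96.0], [372.8, 236.9, 96.0], [367.2, 166.2, 96.0]]
```

Call:
{"op": "servo_tool", "data": {
  "increments": [
    [0,0,0,0,0,0,-1],
    [0,0,0,0,0,0,-1],
    [0,0,0,0,0,0,-1],
    [0,0,0,0,0,0,-1],
    [0,0,0,0,0,0,-1],
    [0,0,0,0,0,0,-1],
    [0,0,0,0,0,0,-1]
  ]
}}

```text
t: 2.7
ee_pos: [567.3, -365.6, 81.0]
orientation: [3.066, 0.681, 0.002]
ft_force: [4.3, -2.4, 0.7]
width: 25.4
grasp_force: 30.0
```

Call:
{"op": "servo_tool", "data": {
  "increments": [
    [0.05,-0.8,0,0,0,0,-1],
    [0.1,-1.6,0,0,0,0,-1],
    [0.1,-2.4,0,0,0,0,-1],
    [0,-3.1,0,0,0,0,-1],
    [-0.2,-3.8,0,0,0,0,-1],
    [-0.45,-4.6,0,0,0,0,-1],
    [-0.45,-4.6,0,0,0,0,-1],
    [-0.45,-4.6,0,0,0,0,-1],
    [-0.45,-4.6,0,0,0,0,-1]
  ]
}}

```text
t: 3.45
ee_pos: [561.5, -410.7, 80.7]
orientation: [-3.066, -0.68, 0.001]
ft_force: [1.0, 1.9, 4.6]
width: 25.4
grasp_force: 30.0
```

Call:
{"op": "servo_tool", "data": {
  "increments": [
    [0,0,0,0,0,0,0],
    [0,0,0,0,0,0,0],
    [0,0,0,0,0,0,0],
    [0,0,0,0,0,0,0],
    [0,0,4,0,0,0,0],
    [0,0,8,0,0,0,0],
    [0,0,10,0,0,0,0],
    [-10,-2,10,0,0,0,0],
    [-10,-2,10,0,0,0,0],
    [-10,-2,10,0,0,0,0]
  ]
}}

```text
t: 4.28
ee_pos: [458.2, -431.3, 180.8]
orientation: [-3.066, -0.68, 0.003]
ft_force: [-0.1, -0.1, -0.4]
width: 43.8
grasp_force: 0.0
```

```bash
cat > plan.py <<'E'
import sys
from links import *
from scipy.spatial.transform import Rotation as R
PSI=-0.072; ST=np.array([422.,192.3,45.])
AX=np.array([np.cos(PSI)*np.cos(.35),np.sin(PSI)*np.cos(.35),np.sin(.35)]);AY=np.array([-np.sin(PSI),np.cos(PSI),0]);AN=np.cross(AX,AY)
def down(beta): # tool z down, y at angle beta
    y=np.array([np.cos(beta),np.sin(beta),0]);z=np.array([0,0,-1.]);return np.stack([np.cross(y,z),y,z],1)
def delta(Rt,pt):
    o=ctrl.get_obs();R0=R.from_rotvec(o['orientation'])
    rv=(R.from_matrix(Rt)*R0.inv()).as_rotvec(degrees=True)
    print('d cm',np.round((np.array(pt)-o['ee_pos'])/10,2),'rot',np.round(rv,1),'rows',round(np.linalg.norm(rv)/7.16,1))
def pick(c,yaw,z=4,off=-6.5):
    # grip at mid shank, x=-6.5
    yaw=np.radians(yaw);p=[c[0]+off*np.cos(yaw),c[1]+off*np.sin(yaw),z]
    b=PSI-(PSI+np.pi/2-yaw); b=(b+np.pi/2)%(2*np.pi)-np.pi/2
    if b>np.pi/2+.5: b-=2*np.pi
    print('pick: beta',np.degrees(b));delta(down(b),p)
def place(s,h=2,off=-6.5,y=0):
    Rt=np.stack([np.cross(AX,-AN),AX,-AN],1)
    p=ST+AX*s+AY*(off+y)+AN*h
    print('place');delta(Rt,p);print(' up 80mm normal (cm)',np.round(AN*8,2))
E
python3 - <<'E'
from plan import *
d=grab('top');grab('side')
for c,a,L,hp,ar in links(d): print(np.round(c,1),'yaw',round(np.degrees(np.arctan2(a[1],a[0])),1),round(L,1),hp)
cv2.imwrite('pics/lev.png',cv2.resize(d['image'][200:320,420:540],(480,480),interpolation=2)[:,:,::-1])
pick((462.2,1.6),4.6)
E
```

```text
[656.8 -22.5] yaw -178.2 99.9 [34 18]
[ 654.3 -165.5] yaw 10.4 98.0 [17 35]
[ 496.2 -103.5] yaw 165.1 99.8 [35 14]
[ 481.5 -185.7] yaw 15.9 99.1 [18 35]
[462.2   1.6] yaw 4.6 98.6 [13 36]
[ 384.1 -210.2] yaw 85.4 135.9 [37 37]
pick: beta -85.4
d cm [ -0.31  43.28 -17.67] rot [ -0.   -0.1 -20.3] rows 2.8
```

View pics/lev.png

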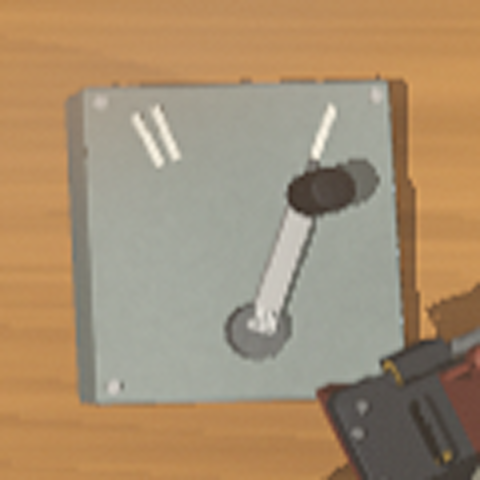

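Call:
{"op": "servo_tool", "data": {
  "increments": [
    [-0.3,43.3,-8,0,0,-20.3,0],
    [-0.3,43.3,-8,0,0,-20.3,0],
    [-0.3,43.3,-8,0,0,-20.3,0],
    [-0.3,43.3,-8,0,0,-20.3,0],
    [-0.3,43.3,-8,0,0,-20.3,0],
    [-0.3,43.3,-8,0,0,-20.3,0],
    [-0.3,43.3,-8,0,0,-20.3,0],
    [-0.3,43.3,-8,0,0,-20.3,0],
    [-0.3,43.3,-8,0,0,-20.3,0],
    [-0.3,43.3,-8,0,0,-20.3,0],
    [-0.3,43.3,-8,0,0,-20.3,0],
    [-0.3,43.3,-8,0,0,-20.3,0],
    [-0.3,43.3,-12,0,0,-20.3,0],
    [-0.3,43.3,-15,0,0,-20.3,0],
    [-0.3,43.3,-17.5,0,0,-20.3,0],
    [-0.3,43.3,-17.5,0,0,-20.3,-1],
    [-0.3,43.3,-17.5,0,0,-20.3,-1],
    [-0.3,43.3,-17.5,0,0,-20.3,-1],
    [-0.3,43.3,-17.5,0,0,-20.3,-1],
    [-0.3,43.3,-17.5,0,0,-20.3,-1]
  ]
}}

```text
t: 6.05
ee_pos: [460.3, 1.6, 7.1]
orientation: [3.139, 0.129, 0.005]
ft_force: [-0.0, -0.6, 2.5]
width: 17.6
grasp_force: 30.0
```

Call:
{"op": "servo_tool", "data": {
  "increments": [
    [0,0,0,0,0,0,-1],
    [0,0,0,0,0,0,-1],
    [0,0,0,0,0,0,-1],
    [0,0,0,0,0,0,-1],
    [0,0,4,0,0,0,-1],
    [0,0,8,0,0,0,-1],
    [0,0,12,0,0,0,-1],
    [0,0,16,0,0,0,-1],
    [0,0,20,0,0,0,-1],
    [0,0,20,0,0,0,-1]
  ]
}}

```text
t: 6.88
ee_pos: [463.1, 1.6, 213.3]
orientation: [3.138, 0.129, 0.021]
ft_force: [1.3, -0.3, -1.2]
width: 18.0
grasp_force: 30.0
```

Run:
```python
from plan import *
place(35,3);place(35,90)
```

```text
place
d cm [ -0.98  18.19 -15.35] rot [-15.9 -14.9  80.1] rows 11.6
 up 80mm normal (cm) [-2.74  0.2   7.51]
place
d cm [-3.96 18.41 -7.17] rot [-15.9 -14.9  80.1] rows 11.6
 up 80mm normal (cm) [-2.74  0.2   7.51]
```

Call:
{"op": "servo_tool", "data": {
  "increments": [
    [-4,18.8,-2,-15.9,-14.9,80.1,-1],
    [-4,18.8,-2,-15.9,-14.9,80.1,-1],
    [-4,18.8,-2,-15.9,-14.9,80.1,-1],
    [-4,18.8,-2,-15.9,-14.9,80.1,-1],
    [-4,18.8,-2,-15.9,-14.9,80.1,-1],
    [-4,18.8,-2,-15.9,-14.9,80.1,-1],
    [-4,18.8,-2,-15.9,-14.9,80.1,-1],
    [-4,18.8,-2,-15.9,-14.9,80.1,-1],
    [-4,18.8,-2,-15.9,-14.9,80.1,-1],
    [-4,18.8,-2,-15.9,-14.9,80.1,-1],
    [-4,18.8,-2,-15.9,-14.9,80.1,-1],
    [-4,18.8,-2,-15.9,-14.9,80.1,-1],
    [-4,18.8,-7.2,-15.9,-14.9,80.1,-1],
    [-4,18.8,-7.2,-15.9,-14.9,80.1,-1],
    [-4,18.8,-7.2,-15.9,-14.9,80.1,-1],
    [-4,18.8,-7.2,-15.9,-14.9,80.1,-1],
    [-4,18.8,-7.2,-15.9,-14.9,80.1,-1]
  ]
}}

```text
t: 8.3
ee_pos: [419.3, 189.9, 134.4]
orientation: [2.095, 1.944, 0.331]
ft_force: [0.2, 0.2, -2.1]
width: 17.7
grasp_force: 30.0
```

Run:
```python
from plan import *
o=ctrl.get_obs();print(o['ee_pos'],o['width'],o['ft_force'])
place(35,3,-2)
d=grab('top');s=grab('side')
C=np.hstack([cv2.resize(d['image'][180:340,180:290],(400,582),interpolation=2),cv2.resize(s['image'][220:390,220:390],(400,400),interpolation=2)]) if 0 else None
A=cv2.resize(d['image'][180:340,180:290],(400,582),interpolation=2);B=np.zeros((582,400,3),np.uint8);B[:400]=cv2.resize(s['image'][220:390,220:390],(400,400),interpolation=2)
cv2.imwrite('pics/p1.png',np.hstack([A,B])[:,:,::-1])
```

```text
[419.31178905 189.94092634 134.35448406] 17.68054312727136 [ 0.2469996   0.18729456 -2.08597752]
place
d cm [ 3.43 -0.19 -7.45] rot [ 0.7 -0.   0.3] rows 0.1
 up 80mm normal (cm) [-2.74  0.2   7.51]
```

View pics/p1.png

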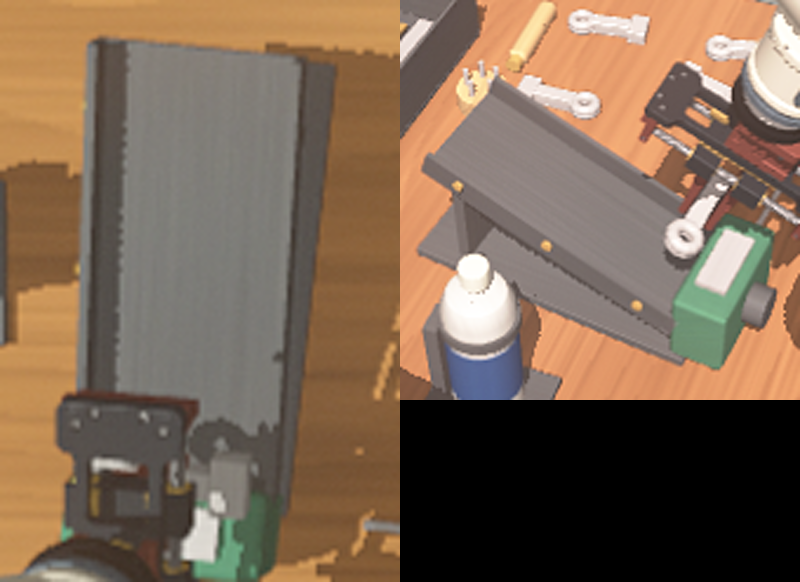

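Call:
{"op": "servo_tool", "data": {
  "increments": [
    [0.8,-0.05,-1.7,0,0,0,-1],
    [1.6,-0.1,-3.4,0,0,0,-1],
    [2.4,-0.15,-5.1,0,0,0,-1],
    [2.8,-0.2,-6,0,0,0,-1],
    [3.2,-0.2,-6.8,0,0,0,-1],
    [3.2,-0.2,-6.8,0,0,0,-1],
    [3.2,-0.2,-6.8,0,0,0,-1]
  ]
}}

```text
t: 8.98
ee_pos: [451.4, 187.8, 66.1]
orientation: [2.095, 1.944, 0.331]
ft_force: [-0.4, 0.7, -2.6]
width: 18.0
grasp_force: 30.0
```

Run:
```python
from plan import *
o=ctrl.get_obs();print(o['ee_pos'],o['width'],o['ft_force'])
v=o['ee_pos']-ST;print(v@AX,v@AY,v@AN)
```

```text
[451.37693165 187.8284331   66.14892913] 17.961409614141196 [-0.35032099  0.69276153 -2.57094903]
35.078484222477606 -2.3466695343380697 9.709238601820866
```

Call:
{"op": "servo_tool", "data": {
  "increments": [
    [0.07,0,-0.19,0,0,0,-1],
    [0.07,0,-0.19,0,0,0,-1],
    [0.07,0,-0.19,0,0,0,-0.3],
    [0.07,0,-0.19,0,0,0,-0.3],
    [0.07,0,-0.19,0,0,0,-0.3],
    [0.07,0,-0.19,0,0,0,-0.3],
    [0.07,0,-0.19,0,0,0,-0.3],
    [-0.6,0.1,1.7,0,0,0,-0.3],
    [-1.3,0.1,3.5,0,0,0,-0.3],
    [-2,0.2,5.5,0,0,0,-0.3],
    [-2.7,0.2,7.5,0,0,0,-0.3],
    [-2.7,-6,15,0,0,0,-0.3],
    [-2.7,-12,15,0,0,0,-0.3],
    [-2.7,-18,15,0,0,0,-0.3],
    [-2.7,-18,15,0,0,0,-0.3],
    [-2.7,-18,15,0,0,0,-0.3],
    [-2.7,-18,15,0,0,0,-0.3]
  ]
}}

```text
t: 10.4
ee_pos: [424.4, 1.9, 217.5]
orientation: [2.098, 1.936, 0.33]
ft_force: [0.2, 0.3, -0.4]
width: 31.1
grasp_force: 0.0
```

Run:
```python
from plan import *
d=grab('top');s=grab('side')
for c,a,L,hp,ar in links(d): print(np.round(c,1),'yaw',round(np.degrees(np.arctan2(a[1],a[0])),1),round(L,1),hp)
pick((496.2,-103.5),165.1,6)
A=cv2.resize(d['image'][260:340,180:290],(400,291),interpolation=2);B=np.zeros((400,400,3),np.uint8);B[:291]=A
B=np.hstack([B,cv2.resize(s['image'][250:390,250:390],(400,400),interpolation=2)])
cv2.imwrite('pics/p2.png',B[:,:,::-1])
```

```text
[656.8 -22.5] yaw -178.2 99.9 [34 17]
[ 654.3 -165.5] yaw 10.2 98.1 [19 35]
[ 496.2 -103.5] yaw 165.0 99.8 [35 17]
[ 480.7 -186. ] yaw 15.8 97.4 [15 35]
[ 383.9 -209. ] yaw -94.8 138.1 [37 35]
[346.  27.] yaw -91.1 79.5 [22 17]
pick: beta 75.09999999999998
d cm [  7.85 -11.09 -21.02] rot [-12.   18.2  78.8] rows 11.4
```

View pics/p2.png

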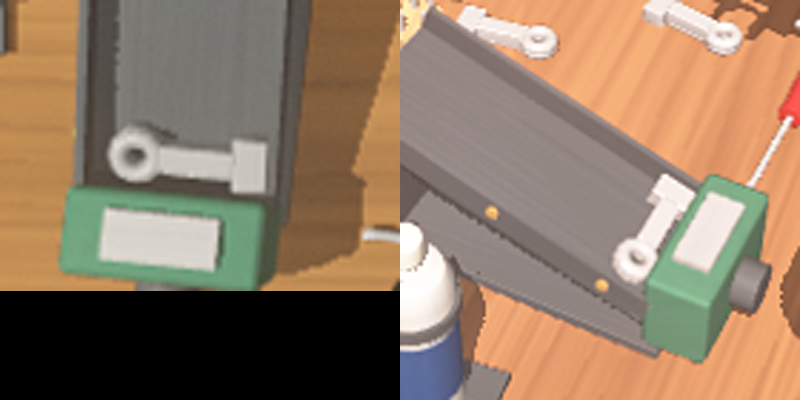

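Call:
{"op": "servo_tool", "data": {
  "increments": [
    [7.9,-11.1,-10,-12,18.2,78.8,0],
    [7.9,-11.1,-10,-12,18.2,78.8,0],
    [7.9,-11.1,-10,-12,18.2,78.8,0],
    [7.9,-11.1,-10,-12,18.2,78.8,0],
    [7.9,-11.1,-10,-12,18.2,78.8,0],
    [7.9,-11.1,-10,-12,18.2,78.8,0],
    [7.9,-11.1,-10,-12,18.2,78.8,0],
    [7.9,-11.1,-10,-12,18.2,78.8,0],
    [7.9,-11.1,-10,-12,18.2,78.8,0],
    [7.9,-11.1,-10,-12,18.2,78.8,0],
    [7.9,-11.1,-10,-12,18.2,78.8,0],
    [7.9,-11.1,-10,-12,18.2,78.8,0],
    [7.9,-11.1,-10,-12,18.2,78.8,0],
    [7.9,-11.1,-14,-12,18.2,78.8,0],
    [7.9,-11.1,-18,-12,18.2,78.8,0],
    [7.9,-11.1,-21,-12,18.2,78.8,0],
    [7.9,-11.1,-21,-12,18.2,78.8,0]
  ]
}}

```text
t: 11.92
ee_pos: [502.8, -100.7, 2.0]
orientation: [-0.394, -3.113, 0.002]
ft_force: [-0.7, -0.6, 0.5]
width: 43.8
grasp_force: 0.0
```

Call:
{"op": "servo_tool", "data": {
  "increments": [
    [0,0,0,0,0,0,-1],
    [0,0,0,0,0,0,-1],
    [0,0,0,0,0,0,-1],
    [0,0,0,0,0,0,-1],
    [0,0,0,0,0,0,-1],
    [0,0,0,0,0,0,-1],
    [0,0,0,0,0,0,-1]
  ]
}}

```text
t: 12.5
ee_pos: [503.0, -103.2, 6.0]
orientation: [-0.4, -3.116, 0.001]
ft_force: [0.1, 1.9, 0.8]
width: 17.5
grasp_force: 30.0
```

Run:
```python
from plan import *
pick((496.2,-103.5),165.1,6)
print('rise then'); place(72,80,-6.5,4)
```

```text
pick: beta 75.09999999999998
d cm [-0.06 -0.2  -0.  ] rot [ 0.  -0.  -0.3] rows 0.0
rise then
place
d cm [-4.11 29.01 13.88] rot [ 12.7 -17.7 -78.6] rows 11.4
 up 80mm normal (cm) [-2.74  0.2   7.51]
```

Call:
{"op": "servo_tool", "data": {
  "increments": [
    [0,0,4,0,0,0,-1],
    [0,0,8,0,0,0,-1],
    [0,0,12,0,0,0,-1],
    [0,0,16,0,0,0,-1],
    [-4.2,29,19,12.7,-17.7,-78.6,-1],
    [-4.2,29,19,12.7,-17.7,-78.6,-1],
    [-4.2,29,19,12.7,-17.7,-78.6,-1],
    [-4.2,29,19,12.7,-17.7,-78.6,-1],
    [-4.2,29,19,12.7,-17.7,-78.6,-1],
    [-4.2,29,19,12.7,-17.7,-78.6,-1],
    [-4.2,29,19,12.7,-17.7,-78.6,-1],
    [-4.2,29,19,12.7,-17.7,-78.6,-1],
    [-4.2,29,19,12.7,-17.7,-78.6,-1],
    [-4.2,29,19,12.7,-17.7,-78.6,-1],
    [-4.2,29,19,12.7,-17.7,-78.6,-1],
    [-4.2,29,19,12.7,-17.7,-78.6,-1],
    [-4.2,29,14,12.7,-17.7,-78.6,-1],
    [-4.2,29,14,12.7,-17.7,-78.6,-1],
    [-4.2,29,14,12.7,-17.7,-78.6,-1],
    [-4.2,29,14,12.7,-17.7,-78.6,-1]
  ]
}}

```text
t: 14.17
ee_pos: [459.9, 186.1, 144.9]
orientation: [2.097, 1.956, 0.341]
ft_force: [0.6, -0.3, -2.1]
width: 17.6
grasp_force: 30.0
```

Run:
```python
from plan import *
o=ctrl.get_obs();print(o['t'],o['width'],o['ft_force']);place(70,7,-6.5,4)
d=grab('top')
for c,a,L,hp,ar in links(d): print(np.round(c,1),'yaw',round(np.degrees(np.arctan2(a[1],a[0])),1),round(L,1),hp)
```

```text
14.1667 17.62060372439669 [ 0.5832447  -0.33138836 -2.11142683]
place
d cm [ 2.51 -0.09 -6.93] rot [ 0.1 -0.2 -0.1] rows 0.0
 up 80mm normal (cm) [-2.74  0.2   7.51]
[656.8 -22.4] yaw -178.2 99.9 [34 18]
[ 654.3 -165.5] yaw 10.2 98.1 [19 35]
[ 481.3 -185.8] yaw 16.1 99.5 [18 32]
[ 383.6 -210.1] yaw 85.5 135.9 [37 39]
```

Call:
{"op": "servo_tool", "data": {
  "increments": [
    [0.8,0,-2.1,0,0,0,-1],
    [1.5,0,-4.2,0,0,0,-1],
    [2.1,-0.1,-5.8,0,0,0,-1],
    [2.5,-0.1,-6.8,0,0,0,-1],
    [2.5,-0.1,-6.9,0,0,0,-1],
    [2.5,-0.1,-6.9,0,0,0,-1],
    [2.5,-0.1,-6.9,0,0,0,-0.3],
    [2.5,-0.1,-6.9,0,0,0,-0.3],
    [2.5,-0.1,-6.9,0,0,0,-0.3],
    [2.5,-0.1,-6.9,0,0,0,-0.3],
    [2.5,-0.1,-6.9,0,0,0,-0.3],
    [1.8,0,-5,0,0,0,-0.3],
    [1.1,0,-3,0,0,0,-0.3],
    [0.4,0,-1,0,0,0,-0.3],
    [-0.3,0,1,0,0,0,-0.3],
    [-0.5,-4,5,0,0,0,-0.3],
    [-0.5,-8,7,0,0,0,-0.3],
    [-0.5,-12,7,0,0,0,-0.3],
    [-0.5,-16,7,0,0,0,-0.3],
    [-0.5,-20,7,0,0,0,-0.3]
  ]
}}

```text
t: 15.88
ee_pos: [456.2, -4.0, 217.2]
orientation: [2.094, 1.953, 0.349]
ft_force: [1.2, -0.1, -0.4]
width: 30.4
grasp_force: 0.0
```

Call:
{"op": "servo_tool", "data": {
  "increments": [
    [0,0,0,0,0,0,0],
    [0,0,0,0,0,0,0],
    [0,0,0,0,0,0,0]
  ]
}}

```text
t: 16.13
ee_pos: [455.8, -3.1, 215.7]
orientation: [2.099, 1.951, 0.346]
ft_force: [0.8, -0.3, -0.3]
width: 43.2
grasp_force: 0.0
```

Run:
```python
from plan import *
d=grab('top');s=grab('side')
for c,a,L,hp,ar in links(d): print(np.round(c,1),'yaw',round(np.degrees(np.arctan2(a[1],a[0])),1),round(L,1),hp)
pick((481.2,-185.9),15.9,6)
A=cv2.resize(d['image'][240:340,180:290],(400,364),interpolation=2);B=np.zeros((400,400,3),np.uint8);B[:364]=A
B=np.hstack([B,cv2.resize(s['image'][250:390,250:390],(400,400),interpolation=2)])
cv2.imwrite('pics/p3.png',B[:,:,::-1])
```

```text
[656.8 -22.5] yaw -178.2 99.9 [34 16]
[ 654.4 -165.5] yaw 10.5 97.8 [18 35]
[ 480.7 -186.1] yaw 16.1 97.5 [14 35]
[366.1  28.4] yaw 93.1 149.9 [ 3 39]
[ 383.6 -210.1] yaw 85.7 135.9 [38 39]
pick: beta -74.1
d cm [  1.91 -18.61 -20.95] rot [ 13.4  16.6 -69.4] rows 10.1
```

View pics/p3.png

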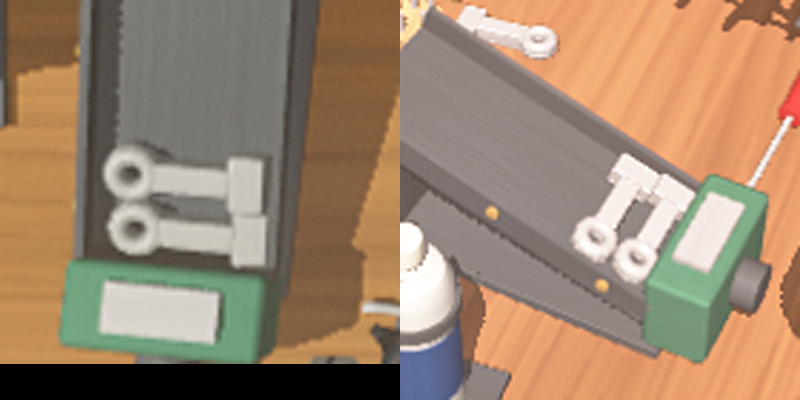

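Call:
{"op": "servo_tool", "data": {
  "increments": [
    [1.9,-18.6,-10,13.4,16.6,-69.4,0],
    [1.9,-18.6,-10,13.4,16.6,-69.4,0],
    [1.9,-18.6,-10,13.4,16.6,-69.4,0],
    [1.9,-18.6,-10,13.4,16.6,-69.4,0],
    [1.9,-18.6,-10,13.4,16.6,-69.4,0],
    [1.9,-18.6,-10,13.4,16.6,-69.4,0],
    [1.9,-18.6,-10,13.4,16.6,-69.4,0],
    [1.9,-18.6,-10,13.4,16.6,-69.4,0],
    [1.9,-18.6,-10,13.4,16.6,-69.4,0],
    [1.9,-18.6,-10,13.4,16.6,-69.4,0],
    [1.9,-18.6,-10,13.4,16.6,-69.4,0],
    [1.9,-18.6,-10,13.4,16.6,-69.4,0],
    [1.9,-18.6,-14,13.4,16.6,-69.4,0],
    [1.9,-18.6,-18,13.4,16.6,-69.4,0],
    [1.9,-18.6,-20.9,13.4,16.6,-69.4,0],
    [1.9,-18.6,-20.9,13.4,16.6,-69.4,0],
    [1.9,-18.6,-20.9,13.4,16.6,-69.4,-1],
    [1.9,-18.6,-20.9,13.4,16.6,-69.4,-1],
    [1.9,-18.6,-20.9,13.4,16.6,-69.4,-1],
    [1.9,-18.6,-20.9,13.4,16.6,-69.4,-1]
  ]
}}

```text
t: 17.9
ee_pos: [475.9, -189.1, 8.3]
orientation: [3.11, 0.432, 0.002]
ft_force: [-0.2, 0.4, 0.6]
width: 20.7
grasp_force: 0.9
```

Call:
{"op": "servo_tool", "data": {
  "increments": [
    [0,0,0,0,0,0,-1],
    [0,0,0,0,0,0,-1],
    [0,0,0,0,0,0,-1],
    [0,0,0,0,0,0,-1]
  ]
}}

```text
t: 18.23
ee_pos: [475.7, -189.0, 8.2]
orientation: [3.111, 0.431, 0.002]
ft_force: [-0.9, 2.1, 9.3]
width: 17.5
grasp_force: 30.0
```

Run:
```python
from plan import *
pick((481,-186),15.9,6)
print('rise then'); place(107,80,-6.5,4)
```

```text
pick: beta -74.1
d cm [-0.1   0.12 -0.22] rot [0.  0.1 0.1] rows 0.0
rise then
place
d cm [ 1.9  37.35 14.86] rot [-13.5 -16.5  69.3] rows 10.1
 up 80mm normal (cm) [-2.74  0.2   7.51]
```

Call:
{"op": "servo_tool", "data": {
  "increments": [
    [0,0,4,0,0,0,-1],
    [0,0,8,0,0,0,-1],
    [0,0,12,0,0,0,-1],
    [0,0,16,0,0,0,-1],
    [1.9,37.4,20,-13.5,-16.5,69.3,-1],
    [1.9,37.4,20,-13.5,-16.5,69.3,-1],
    [1.9,37.4,20,-13.5,-16.5,69.3,-1],
    [1.9,37.4,20,-13.5,-16.5,69.3,-1],
    [1.9,37.4,20,-13.5,-16.5,69.3,-1],
    [1.9,37.4,20,-13.5,-16.5,69.3,-1],
    [1.9,37.4,20,-13.5,-16.5,69.3,-1],
    [1.9,37.4,20,-13.5,-16.5,69.3,-1],
    [1.9,37.4,20,-13.5,-16.5,69.3,-1],
    [1.9,37.4,20,-13.5,-16.5,69.3,-1],
    [1.9,37.4,20,-13.5,-16.5,69.3,-1],
    [1.9,37.4,20,-13.5,-16.5,69.3,-1],
    [1.9,37.4,15,-13.5,-16.5,69.3,-1],
    [1.9,37.4,15,-13.5,-16.5,69.3,-1],
    [1.9,37.4,15,-13.5,-16.5,69.3,-1],
    [1.9,37.4,15,-13.5,-16.5,69.3,-1]
  ]
}}

```text
t: 19.9
ee_pos: [493.9, 183.8, 156.4]
orientation: [2.102, 1.948, 0.339]
ft_force: [0.3, 0.5, -0.9]
width: 18.0
grasp_force: 30.0
```

Run:
```python
from plan import *
o=ctrl.get_obs();print(o['t'],o['width'],o['ft_force']);place(106,9,-6.5,3)
d=grab('top')
for c,a,L,hp,ar in links(d): print(np.round(c,1),'yaw',round(np.degrees(np.arctan2(a[1],a[0])),1),round(L,1),hp)
```

```text
19.9 17.953789359038403 [ 0.33430757  0.45147022 -0.85577932]
place
d cm [ 2.41 -0.2  -6.66] rot [ 0.1 -0.2  0.3] rows 0.0
 up 80mm normal (cm) [-2.74  0.2   7.51]
[656.8 -22.5] yaw -178.3 99.9 [34 18]
[ 654.3 -165.5] yaw 10.3 98.0 [19 35]
[ 383.6 -210.1] yaw 85.6 135.9 [38 39]
```

Call:
{"op": "servo_tool", "data": {
  "increments": [
    [0.8,0,-2.1,0,0,0,-1],
    [1.4,-0.1,-4,0,0,0,-1],
    [2.1,-0.2,-5.7,0,0,0,-1],
    [2.4,-0.2,-6.5,0,0,0,-1],
    [2.4,-0.2,-6.6,0,0,0,-1],
    [2.4,-0.2,-6.6,0,0,0,-1],
    [2.4,-0.2,-6.6,0,0,0,-0.3],
    [2.4,-0.2,-6.6,0,0,0,-0.3],
    [2.4,-0.2,-6.6,0,0,0,-0.3],
    [2.4,-0.2,-6.6,0,0,0,-0.3],
    [2.4,-0.2,-6.6,0,0,0,-0.3],
    [1.7,-0.1,-4.7,0,0,0,-0.3],
    [1,0,-2.7,0,0,0,-0.3],
    [0.3,0,-0.7,0,0,0,-0.3],
    [-0.4,0,1.3,0,0,0,-0.3],
    [-0.5,-4,5,0,0,0,-0.3],
    [-0.5,-8,6,0,0,0,-0.3],
    [-0.5,-12,6,0,0,0,-0.3],
    [-0.5,-16,6,0,0,0,-0.3],
    [-0.5,-20,6,0,0,0,-0.3]
  ]
}}

```text
t: 21.62
ee_pos: [489.0, -10.6, 217.9]
orientation: [2.095, 1.95, 0.346]
ft_force: [0.7, -0.3, 0.7]
width: 30.7
grasp_force: 0.0
```

Call:
{"op": "servo_tool", "data": {
  "increments": [
    [0,0,0,0,0,0,0],
    [0,0,0,0,0,0,0],
    [0,0,0,0,0,0,0]
  ]
}}

```text
t: 21.87
ee_pos: [488.9, -9.5, 216.7]
orientation: [2.1, 1.949, 0.343]
ft_force: [-0.2, 0.6, -0.3]
width: 43.1
grasp_force: 0.0
```

Run:
```python
from plan import *
d=grab('top');s=grab('side')
for c,a,L,hp,ar in links(d): print(np.round(c,1),'yaw',round(np.degrees(np.arctan2(a[1],a[0])),1),round(L,1),hp)
pick((654.3,-165.5),10.4,6)
pick((656.8,-22.5),-178.2,6)
A=cv2.resize(d['image'][240:340,180:290],(400,364),interpolation=2);B=np.zeros((400,400,3),np.uint8);B[:364]=A
B=np.hstack([B,cv2.resize(s['image'][250:390,250:390],(400,400),interpolation=2)])
cv2.imwrite('pics/p4.png',B[:,:,::-1])
```

```text
[656.8 -22.5] yaw -178.3 99.8 [35 17]
[ 654.3 -165.5] yaw 10.3 98.0 [19 35]
[385.4  25.4] yaw 102.2 169.1 [35 37]
[373.5 -79.8] yaw 2.3 65.9 [17 22]
[ 384.1 -210.2] yaw 85.4 135.9 [37 37]
pick: beta -79.6
d cm [ 15.9  -15.87 -21.05] rot [ 14.4  16.  -74.7] rows 10.9
pick: beta 91.80000000000004
d cm [ 17.44  -1.43 -21.05] rot [-15.5  16.3  94.8] rows 13.6
```

View pics/p4.png

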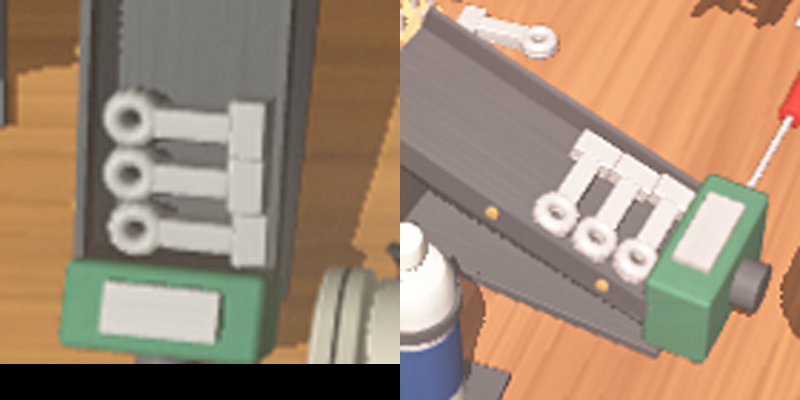

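Call:
{"op": "servo_tool", "data": {
  "increments": [
    [15.9,-15.9,-10,14.4,16,-74.7,0],
    [15.9,-15.9,-10,14.4,16,-74.7,0],
    [15.9,-15.9,-10,14.4,16,-74.7,0],
    [15.9,-15.9,-10,14.4,16,-74.7,0],
    [15.9,-15.9,-10,14.4,16,-74.7,0],
    [15.9,-15.9,-10,14.4,16,-74.7,0],
    [15.9,-15.9,-10,14.4,16,-74.7,0],
    [15.9,-15.9,-10,14.4,16,-74.7,0],
    [15.9,-15.9,-10,14.4,16,-74.7,0],
    [15.9,-15.9,-10,14.4,16,-74.7,0],
    [15.9,-15.9,-10,14.4,16,-74.7,0],
    [15.9,-15.9,-10,14.4,16,-74.7,0],
    [15.9,-15.9,-14,14.4,16,-74.7,0],
    [15.9,-15.9,-18,14.4,16,-74.7,0],
    [15.9,-15.9,-21,14.4,16,-74.7,0],
    [15.9,-15.9,-21,14.4,16,-74.7,0],
    [15.9,-15.9,-21,14.4,16,-74.7,-1],
    [15.9,-15.9,-21,14.4,16,-74.7,-1],
    [15.9,-15.9,-21,14.4,16,-74.7,-1],
    [15.9,-15.9,-21,14.4,16,-74.7,-1]
  ]
}}

```text
t: 23.63
ee_pos: [648.3, -167.5, 7.1]
orientation: [3.128, 0.285, -0.001]
ft_force: [-0.0, -0.4, 0.3]
width: 20.4
grasp_force: 0.0
```

Call:
{"op": "servo_tool", "data": {
  "increments": [
    [0,0,0,0,0,0,-1],
    [0,0,0,0,0,0,-1],
    [0,0,0,0,0,0,-1],
    [0,0,0,0,0,0,-1]
  ]
}}

```text
t: 23.97
ee_pos: [648.2, -167.9, 7.1]
orientation: [-3.129, -0.282, 0.001]
ft_force: [-0.5, 4.3, 5.7]
width: 17.7
grasp_force: 30.0
```

Run:
```python
from plan import *
pick((654.3,-165.5),10.4,6)
print('rise then'); place(142,80,-6.5,3)
```

```text
pick: beta -79.6
d cm [-0.03  0.12 -0.11] rot [-0.  -0.   0.1] rows 0.0
rise then
place
d cm [-12.08  34.9   16.17] rot [-14.4 -16.1  74.8] rows 10.9
 up 80mm normal (cm) [-2.74  0.2   7.51]
```

Call:
{"op": "servo_tool", "data": {
  "increments": [
    [0,0,4,0,0,0,-1],
    [0,0,8,0,0,0,-1],
    [0,0,12,0,0,0,-1],
    [0,0,16,0,0,0,-1],
    [-12.1,34.9,21,-14.4,-16.1,74.8,-1],
    [-12.1,34.9,21,-14.4,-16.1,74.8,-1],
    [-12.1,34.9,21,-14.4,-16.1,74.8,-1],
    [-12.1,34.9,21,-14.4,-16.1,74.8,-1],
    [-12.1,34.9,21,-14.4,-16.1,74.8,-1],
    [-12.1,34.9,21,-14.4,-16.1,74.8,-1],
    [-12.1,34.9,21,-14.4,-16.1,74.8,-1],
    [-12.1,34.9,21,-14.4,-16.1,74.8,-1],
    [-12.1,34.9,21,-14.4,-16.1,74.8,-1],
    [-12.1,34.9,21,-14.4,-16.1,74.8,-1],
    [-12.1,34.9,21,-14.4,-16.1,74.8,-1],
    [-12.1,34.9,21,-14.4,-16.1,74.8,-1],
    [-12.1,34.9,16.5,-14.4,-16.1,74.8,-1],
    [-12.1,34.9,16.5,-14.4,-16.1,74.8,-1],
    [-12.1,34.9,16.5,-14.4,-16.1,74.8,-1],
    [-12.1,34.9,16.5,-14.4,-16.1,74.8,-1]
  ]
}}

```text
t: 25.63
ee_pos: [527.3, 180.2, 171.7]
orientation: [2.099, 1.95, 0.343]
ft_force: [-0.3, -1.3, -1.7]
width: 17.6
grasp_force: 30.0
```

Run:
```python
from plan import *
o=ctrl.get_obs();print(o['t'],o['width'],o['ft_force']);place(142,8,-6.5,3)
d=grab('top')
for c,a,L,hp,ar in links(d): print(np.round(c,1),'yaw',round(np.degrees(np.arctan2(a[1],a[0])),1),round(L,1),hp)
```

```text
25.6333 17.619530062147977 [-0.26176015 -1.25447309 -1.74584015]
place
d cm [ 2.48 -0.08 -7.05] rot [ 0.1 -0.   0.1] rows 0.0
 up 80mm normal (cm) [-2.74  0.2   7.51]
[656.9 -22.4] yaw -178.3 99.8 [34 15]
[ 383.7 -210.1] yaw 85.4 135.9 [37 39]
```

Call:
{"op": "servo_tool", "data": {
  "increments": [
    [0.8,0,-2.2,0,0,0,-1],
    [1.5,0,-4.3,0,0,0,-1],
    [2.2,-0.1,-6.1,0,0,0,-1],
    [2.5,-0.1,-6.9,0,0,0,-1],
    [2.5,-0.1,-7,0,0,0,-1],
    [2.5,-0.1,-7,0,0,0,-1],
    [2.5,-0.1,-7,0,0,0,-0.3],
    [2.5,-0.1,-7,0,0,0,-0.3],
    [2.5,-0.1,-7,0,0,0,-0.3],
    [2.5,-0.1,-7,0,0,0,-0.3],
    [2.5,-0.1,-7,0,0,0,-0.3],
    [1.8,-0.1,-5,0,0,0,-0.3],
    [1.1,0,-3,0,0,0,-0.3],
    [0.4,0,-1,0,0,0,-0.3],
    [-0.3,0,1,0,0,0,-0.3],
    [-0.5,-4,4,0,0,0,-0.3],
    [-0.5,-8,5,0,0,0,-0.3],
    [-0.5,-12,5,0,0,0,-0.3],
    [-0.5,-16,5,0,0,0,-0.3],
    [-0.5,-20,5,0,0,0,-0.3]
  ]
}}

```text
t: 27.35
ee_pos: [521.9, -18.6, 222.8]
orientation: [2.094, 1.952, 0.347]
ft_force: [0.8, 0.3, -0.9]
width: 30.7
grasp_force: 0.0
```

Call:
{"op": "servo_tool", "data": {
  "increments": [
    [0,0,0,0,0,0,0],
    [0,0,0,0,0,0,0],
    [0,0,0,0,0,0,0]
  ]
}}

```text
t: 27.6
ee_pos: [521.9, -17.2, 221.7]
orientation: [2.098, 1.951, 0.345]
ft_force: [0.0, 1.4, 0.3]
width: 43.1
grasp_force: 0.0
```

Run:
```python
from plan import *
d=grab('top');s=grab('side')
for c,a,L,hp,ar in links(d): print(np.round(c,1),'yaw',round(np.degrees(np.arctan2(a[1],a[0])),1),round(L,1),hp)
pick((656.8,-22.4),-178.2,6)
A=cv2.resize(d['image'][240:340,180:290],(400,364),interpolation=2);B=np.zeros((400,400,3),np.uint8);B[:364]=A
B=np.hstack([B,cv2.resize(s['image'][250:390,250:390],(400,400),interpolation=2)])
cv2.imwrite('pics/p5.png',B[:,:,::-1])
```

```text
[658.  -22.5] yaw -178.0 97.6 [36 21]
[410.2   5.1] yaw -83.7 208.1 [37 36]
[ 399.5 -105.4] yaw -179.5 116.5 [36 35]
[ 384.1 -210.2] yaw 85.5 135.9 [37 37]
pick: beta 91.80000000000004
d cm [ 14.14  -0.64 -21.55] rot [-15.6  16.3  94.7] rows 13.6
```

View pics/p5.png

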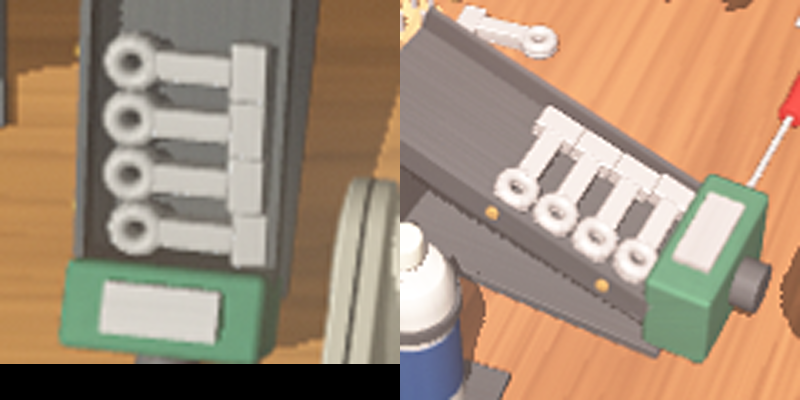

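Call:
{"op": "servo_tool", "data": {
  "increments": [
    [13.2,-0.7,-10,-15.6,16.3,94.7,-0.2],
    [13.2,-0.7,-10,-15.6,16.3,94.7,-0.2],
    [13.2,-0.7,-10,-15.6,16.3,94.7,-0.2],
    [13.2,-0.7,-10,-15.6,16.3,94.7,-0.2],
    [13.2,-0.7,-10,-15.6,16.3,94.7,-0.2],
    [13.2,-0.7,-10,-15.6,16.3,94.7,-0.2],
    [13.2,-0.7,-10,-15.6,16.3,94.7,-0.2],
    [13.2,-0.7,-10,-15.6,16.3,94.7,-0.2],
    [13.2,-0.7,-10,-15.6,16.3,94.7,-0.2],
    [13.2,-0.7,-10,-15.6,16.3,94.7,-0.2],
    [13.2,-0.7,-10,-15.6,16.3,94.7,-0.2],
    [13.2,-0.7,-10,-15.6,16.3,94.7,-0.2],
    [13.2,-0.7,-10,-15.6,16.3,94.7,-0.2],
    [13.2,-0.7,-10,-15.6,16.3,94.7,-0.2],
    [13.2,-0.7,-10,-15.6,16.3,94.7,-0.2],
    [13.2,-0.7,-10,-15.6,16.3,94.7,-0.2],
    [13.2,-0.7,-10,-15.6,16.3,94.7,-0.2]
  ]
}}

```text
t: 29.12
ee_pos: [653.7, -22.7, 121.3]
orientation: [-0.046, 3.141, 0.002]
ft_force: [0.7, -0.4, 0.7]
width: 35.3
grasp_force: 0.0
```

Run:
```python
from plan import *
pick((656.8,-22.4),-178.2,6,3)
d=grab('top');s=grab('side')
print('punch block',onz(d,315,176,26))
B=cv2.resize(s['image'][200:290,220:350],(780,540),interpolation=2)
cv2.imwrite('pics/p6.png',B[:,:,::-1])
```

```text
pick: beta 91.80000000000004
d cm [ 1.000e-02  2.000e-02 -1.153e+01] rot [-0.1  0.   0.1] rows 0.0
punch block [738.54962325   4.96710795  26.        ]
```

View pics/p6.png

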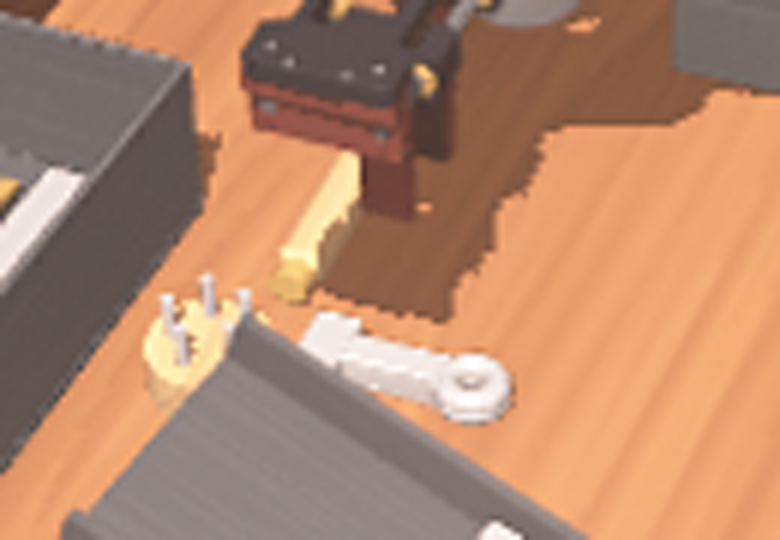

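Call:
{"op": "servo_tool", "data": {
  "increments": [
    [0,0,-4,0,0,0,-0.2],
    [0,0,-8,0,0,0,-0.2],
    [0,0,-11,0,0,0,-0.2],
    [0,0,-11.5,0,0,0,-0.2],
    [0,0,-11.5,0,0,0,-0.2],
    [0,0,-11.5,0,0,0,-1],
    [0,0,-11.5,0,0,0,-1],
    [0,0,-11.5,0,0,0,-1],
    [0,0,-11.5,0,0,0,-1],
    [0,0,-11.5,0,0,0,-1],
    [0,0,-11.5,0,0,0,-1],
    [0,0,-11.5,0,0,0,-1]
  ]
}}

```text
t: 30.22
ee_pos: [655.6, -24.0, 8.9]
orientation: [-0.047, 3.137, 0.001]
ft_force: [0.2, 1.1, 7.2]
width: 17.5
grasp_force: 30.0
```

Run:
```python
from plan import *
pick((656.8,-22.4),-178.2,6,3)
place(178,80,3,3)
```

```text
pick: beta 91.80000000000004
d cm [-0.18  0.15 -0.29] rot [-0.   0.2  0.1] rows 0.0
place
d cm [-9.38 21.23 17.23] rot [ 15.8 -16.1 -94.7] rows 13.6
 up 80mm normal (cm) [-2.74  0.2   7.51]
```

Call:
{"op": "servo_tool", "data": {
  "increments": [
    [0,0,4,0,0,0,-1],
    [0,0,8,0,0,0,-1],
    [0,0,12,0,0,0,-1],
    [0,0,16,0,0,0,-1],
    [0,0,20,0,0,0,-1],
    [-9.4,21,22,15.8,-16.1,-94.7,-1],
    [-9.4,21,22,15.8,-16.1,-94.7,-1],
    [-9.4,21,22,15.8,-16.1,-94.7,-1],
    [-9.4,21,22,15.8,-16.1,-94.7,-1],
    [-9.4,21,22,15.8,-16.1,-94.7,-1],
    [-9.4,21,22,15.8,-16.1,-94.7,-1],
    [-9.4,21,22,15.8,-16.1,-94.7,-1],
    [-9.4,21,22,15.8,-16.1,-94.7,-1],
    [-9.4,21,22,15.8,-16.1,-94.7,-1],
    [-9.4,21,22,15.8,-16.1,-94.7,-1],
    [-9.4,21,22,15.8,-16.1,-94.7,-1],
    [-9.4,21,22,15.8,-16.1,-94.7,-1],
    [-9.4,21,22,15.8,-16.1,-94.7,-1],
    [-9.4,21,22,15.8,-16.1,-94.7,-1],
    [-9.4,21,22,15.8,-16.1,-94.7,-1]
  ]
}}

```text
t: 31.88
ee_pos: [559.0, 185.9, 226.8]
orientation: [2.1, 1.951, 0.35]
ft_force: [0.4, 0.3, -2.3]
width: 17.7
grasp_force: 30.0
```

Call:
{"op": "servo_tool", "data": {
  "increments": [
    [0,0,-2,0,0,0,-1],
    [0,0,-4,0,0,0,-1],
    [0,0,-4,0,0,0,-1]
  ]
}}

```text
t: 32.13
ee_pos: [557.5, 184.8, 183.5]
orientation: [2.098, 1.959, 0.341]
ft_force: [-0.9, -1.2, -2.8]
width: 17.8
grasp_force: 30.0
```

Run:
```python
from plan import *
o=ctrl.get_obs();print(o['t'],o['width'],o['ft_force']);place(178,10,1,3)
d=grab('top')
for c,a,L,hp,ar in links(d): print(np.round(c,1),'yaw',round(np.degrees(np.arctan2(a[1],a[0])),1),round(L,1),hp)
```

```text
32.1333 17.76952639435922 [-0.86438091 -1.24900039 -2.82801494]
place
d cm [ 2.81 -0.03 -6.8 ] rot [-0.  -0.3 -0.2] rows 0.1
 up 80mm normal (cm) [-2.74  0.2   7.51]
[ 383.6 -210.1] yaw 85.8 135.9 [38 39]
```

Call:
{"op": "servo_tool", "data": {
  "increments": [
    [0.9,0,-2.2,0,0,0,-1],
    [1.7,0,-4.2,0,0,0,-1],
    [2.5,0,-6,0,0,0,-1],
    [2.8,0,-6.7,0,0,0,-1],
    [2.8,0,-6.8,0,0,0,-1],
    [2.8,0,-6.8,0,0,0,-1],
    [2.8,0,-6.8,0,0,0,-0.3],
    [2.8,0,-6.8,0,0,0,-0.3],
    [2.8,0,-6.8,0,0,0,-0.3],
    [2.8,0,-6.8,0,0,0,-0.3],
    [2.8,0,-6.8,0,0,0,-0.3],
    [2.1,0,-4.8,0,0,0,-0.3],
    [1.4,0,-2.8,0,0,0,-0.3],
    [0.7,0,-0.8,0,0,0,-0.3],
    [0,0,1.2,0,0,0,-0.3],
    [-0.5,-4,5,0,0,0,-0.5],
    [-0.5,-8,6,0,0,0,-1],
    [-0.5,-12,6,0,0,0,-1],
    [-0.5,-16,6,0,0,0,-1],
    [-0.5,-20,6,0,0,0,-1]
  ]
}}

```text
t: 33.85
ee_pos: [555.0, -9.3, 248.0]
orientation: [2.095, 1.954, 0.353]
ft_force: [1.1, 0.2, -1.3]
width: 1.5
grasp_force: 0.0
```

Call:
{"op": "servo_tool", "data": {
  "increments": [
    [0,0,0,0,0,0,-1],
    [0,0,0,0,0,0,-1],
    [0,0,0,0,0,0,-1]
  ]
}}

```text
t: 34.1
ee_pos: [554.9, -7.9, 246.7]
orientation: [2.099, 1.952, 0.35]
ft_force: [-0.0, -0.6, 1.2]
width: 0.6
grasp_force: 0.0
```

Run:
```python
from plan import *
d=grab('top');s=grab('side')
# cap in top, and in side: bright low-sat blob near cap
print('cap on z199',onz(d,134.6,245,199))
b=np.degrees(0)
for beta in(0.6,):delta(down(beta),[553,366,240])
A=cv2.resize(d['image'][200:340,180:290],(393,500),interpolation=2);B=np.zeros((500,400,3),np.uint8);B[:400]=cv2.resize(s['image'][250:390,250:390],(400,400),interpolation=2)
cv2.imwrite('pics/p7.png',np.hstack([A,B])[:,:,::-1])
print(ctrl.get_obs()['qpos'])
```

```text
cap on z199 [552.68995983 365.20008237 199.        ]
d cm [-0.19 37.26 -0.65] rot [-5.6 19.7 38. ] rows 6.0
[-0.02732319  0.15402945  1.99937931 -0.01803883  0.63804582  0.05483637]
```

View pics/p7.png

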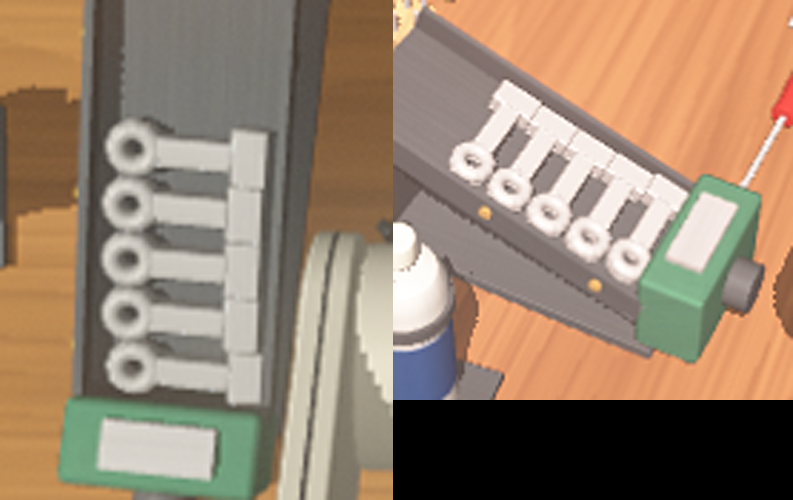

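Call:
{"op": "servo_tool", "data": {
  "increments": [
    [-0.2,37.3,-0.7,-5.6,19.7,38,-1],
    [-0.2,37.3,-0.7,-5.6,19.7,38,-1],
    [-0.2,37.3,-0.7,-5.6,19.7,38,-1],
    [-0.2,37.3,-0.7,-5.6,19.7,38,-1],
    [-0.2,37.3,-0.7,-5.6,19.7,38,-1],
    [-0.2,37.3,-0.7,-5.6,19.7,38,-1],
    [-0.2,37.3,-0.7,-5.6,19.7,38,-1],
    [-0.2,37.3,-0.7,-5.6,19.7,38,-1],
    [-0.2,37.3,-0.7,-5.6,19.7,38,-1],
    [-0.2,37.3,-0.7,-5.6,19.7,38,-1],
    [-0.2,37.3,-0.7,-5.6,19.7,38,-1],
    [-0.2,37.3,-0.7,-5.6,19.7,38,-1],
    [-0.2,37.3,-0.7,-5.6,19.7,38,-1],
    [-0.2,37.3,-2.7,-5.6,19.7,38,-1],
    [-0.2,37.3,-3.7,-5.6,19.7,38,-1],
    [-0.2,37.3,-3.7,-5.6,19.7,38,-1],
    [-0.2,37.3,-3.7,-5.6,19.7,38,-1],
    [-0.2,37.3,-3.7,-5.6,19.7,38,-1]
  ]
}}

```text
t: 35.7
ee_pos: [553.3, 364.6, 210.1]
orientation: [1.468, 2.777, -0.001]
ft_force: [-0.0, 0.7, 0.4]
width: 0.1
grasp_force: 0.0
```

Call:
{"op": "servo_tool", "data": {
  "increments": [
    [0,0.1,-0.4,0,0,0,-1],
    [0,0.1,-0.8,0,0,0,-1],
    [0,0.1,-1.1,0,0,0,-1],
    [0,0.1,-1.3,0,0,0,-1],
    [0,0.1,-1.5,0,0,0,-1],
    [0,0.1,-1.5,0,0,0,-1],
    [0,0.1,-1.5,0,0,0,-1]
  ]
}}

```text
t: 36.28
ee_pos: [553.1, 366.2, 195.0]
orientation: [1.466, 2.777, -0.0]
ft_force: [-1.3, -0.5, 4.3]
width: 0.5
grasp_force: 2.3
```

Call:
{"op": "servo_tool", "data": {
  "increments": [
    [0,0,-0.2,0,0,0,-1],
    [0,0,-0.4,0,0,0,-1],
    [0,0,-0.4,0,0,0,-1],
    [0,0,-0.4,0,0,0,-1]
  ]
}}

```text
t: 36.62
ee_pos: [553.1, 366.2, 191.4]
orientation: [1.466, 2.777, -0.0]
ft_force: [-2.0, -0.9, 7.4]
width: 0.2
grasp_force: 3.5
```

Call:
{"op": "servo_tool", "data": {
  "increments": [
    [0,0,-0.1,0,0,0,-1],
    [0,0,-0.1,0,0,0,-1],
    [0,0,-0.1,0,0,0,-1],
    [0,0,-0.1,0,0,0,-1]
  ]
}}

```text
t: 36.95
ee_pos: [553.2, 366.2, 191.3]
orientation: [1.466, 2.777, 0.0]
ft_force: [-3.2, -3.3, 12.5]
width: 0.6
grasp_force: 6.2
```

Call:
{"op": "servo_tool", "data": {
  "increments": [
    [0,0,0.4,0,0,0,-1],
    [0,0,0.8,0,0,0,-1],
    [0,0,2,0,0,0,-1],
    [0,0,5,0,0,0,-1],
    [0,0,6,0,0,0,-1],
    [0,0,6,0,0,0,-1],
    [0,0,6,0,0,0,-1]
  ]
}}

```text
t: 37.53
ee_pos: [553.0, 366.2, 249.8]
orientation: [1.466, 2.777, 0.001]
ft_force: [-0.5, -0.4, -0.3]
width: 0.4
grasp_force: 0.0
```

Run:
```python
from plan import *
print('to above knob, 2mm-res'); delta(down(np.radians(-65)),[561.5,-410.7,180])
d=grab('top')
print('knob ref px proj for load/run',proj(d,[561.5,-410.7,113]),proj(d,[560.5,-347.6,113]))
g=cv2.cvtColor(d['image'],cv2.COLOR_RGB2GRAY)[215:300,440:522]
m=(g<60).astype(np.uint8);n,l,st,c=cv2.connectedComponentsWithStats(m);print([(st[i].tolist(),np.round(c[i]+[440,215],1).tolist()) for i in range(1,n) if st[i,4]>30])
```

```text
to above knob, 2mm-res
d cm [  0.85 -77.69  -6.98] rot [  0.1   0.  -99.3] rows 13.9
knob ref px proj for load/run (np.float64(503.44500359267875), np.float64(247.55897544119946)) (np.float64(474.56889691510446), np.float64(247.7901102684567))
[]
```

Call:
{"op": "servo_tool", "data": {
  "increments": [
    [0.4,-38,0,0,0,-50,0],
    [0.4,-38,0,0,0,-50,0],
    [0.4,-38,0,0,0,-50,0],
    [0.4,-38,0,0,0,-50,0],
    [0.4,-38,0,0,0,-50,0],
    [0.4,-38,0,0,0,-50,0],
    [0.4,-38,0,0,0,-50,0],
    [0.4,-38,0,0,0,-50,0],
    [0.4,-38,0,0,0,-50,0],
    [0.9,-77.7,0,0,0,-99.3,0],
    [0.9,-77.7,0,0,0,-99.3,0],
    [0.9,-77.7,0,0,0,-99.3,0],
    [0.9,-77.7,0,0,0,-99.3,0],
    [0.9,-77.7,0,0,0,-99.3,0],
    [0.9,-77.7,0,0,0,-99.3,0],
    [0.9,-77.7,0,0,0,-99.3,0],
    [0.9,-77.7,0,0,0,-99.3,0],
    [0.9,-77.7,0,0,0,-99.3,0],
    [0.9,-77.7,0,0,0,-99.3,0],
    [0.9,-77.7,0,0,0,-99.3,0]
  ]
}}

```text
t: 39.25
ee_pos: [560.4, -415.7, 247.1]
orientation: [-3.068, -0.674, 0.004]
ft_force: [-0.3, 0.8, 0.4]
width: 43.9
grasp_force: 0.0
```

Call:
{"op": "servo_tool", "data": {
  "increments": [
    [0,0,0,0,0,0,0.2],
    [0,0,0,0,0,0,0.2],
    [0,0,0,0,0,0,0.2]
  ]
}}

```text
t: 39.5
ee_pos: [561.7, -409.2, 248.7]
orientation: [-3.065, -0.682, 0.003]
ft_force: [0.3, -0.2, 0.4]
width: 52.7
grasp_force: 0.0
```

Run:
```python
from plan import *
delta(down(np.radians(-65)),[561.5,-410.7,80])
```

```text
d cm [ -0.02  -0.15 -16.87] rot [-0.1 -0.1 -0.1] rows 0.0
```

Call:
{"op": "servo_tool", "data": {
  "increments": [
    [0,-0.1,-4,0,0,0,0.2],
    [0,-0.1,-8,0,0,0,0.2],
    [0,-0.1,-12,0,0,0,0.2],
    [0,-0.1,-15,0,0,0,0.2],
    [0,-0.1,-16.9,0,0,0,0.2],
    [0,-0.1,-16.9,0,0,0,0.2],
    [0,-0.1,-16.9,0,0,0,-1],
    [0,-0.1,-16.9,0,0,0,-1],
    [0,-0.1,-16.9,0,0,0,-1],
    [0,-0.1,-16.9,0,0,0,-1],
    [0,-0.1,-16.9,0,0,0,-1],
    [0,-0.1,-16.9,0,0,0,-1],
    [0,-0.1,-16.9,0,0,0,-1]
  ]
}}

```text
t: 40.58
ee_pos: [562.3, -412.0, 82.4]
orientation: [3.066, 0.68, 0.0]
ft_force: [-2.4, 2.4, 7.0]
width: 25.5
grasp_force: 30.0
```

Call:
{"op": "servo_tool", "data": {
  "increments": [
    [0.25,1,0,0,0,0,-1],
    [0.5,2.1,0,0,0,0,-1],
    [0.55,3.1,0,0,0,0,-1],
    [0.45,4.2,0,0,0,0,-1],
    [0.2,5.3,0,0,0,0,-1],
    [-0.2,6.3,0,0,0,0,-1],
    [-0.2,6.3,0,0,0,0,-1],
    [-0.2,6.3,0,0,0,0,-1],
    [-0.2,6.3,0,0,0,0,-1]
  ]
}}

```text
t: 41.33
ee_pos: [564.8, -348.5, 82.8]
orientation: [3.064, 0.679, 0.012]
ft_force: [12.6, 7.5, 1.0]
width: 24.9
grasp_force: 30.0
```

Call:
{"op": "servo_tool", "data": {
  "increments": [
    [0.2,0.2,0,0,0,0,-1],
    [0.2,0.2,0,0,0,0,-1],
    [0.2,0.2,0,0,0,0,-0.1],
    [0.2,0.2,0,0,0,0,-0.1],
    [0.2,0.2,0,0,0,0,-0.1],
    [0.2,0.2,0,0,0,0,-0.1],
    [0.2,0.2,0,0,0,0,-0.1],
    [0.2,0.2,4,0,0,0,-0.1],
    [0.2,0.2,8,0,0,0,-0.1],
    [0.2,0.2,12,0,0,0,-0.1],
    [-10,-10,12,0,0,0,-0.1],
    [-15,-10,12,0,0,0,-0.1],
    [-15,-10,12,0,0,0,-0.1],
    [-15,-10,12,0,0,0,-0.1],
    [-15,-10,12,0,0,0,-0.1],
    [-15,-10,12,0,0,0,-0.1]
  ]
}}

```text
t: 42.67
ee_pos: [406.3, -450.6, 200.4]
orientation: [-3.068, -0.674, 0.003]
ft_force: [0.3, -1.0, 0.2]
width: 39.4
grasp_force: 0.0
```

Run:
```python
from plan import *
d=grab('top')
A=cv2.resize(d['image'][200:320,420:540],(480,480),interpolation=2);B=cv2.resize(d['image'][150:350,180:280],(240,480),interpolation=2)
cv2.imwrite('pics/fin.png',np.hstack([A,B])[:,:,::-1])
```

```text
(no output)
```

View pics/fin.png

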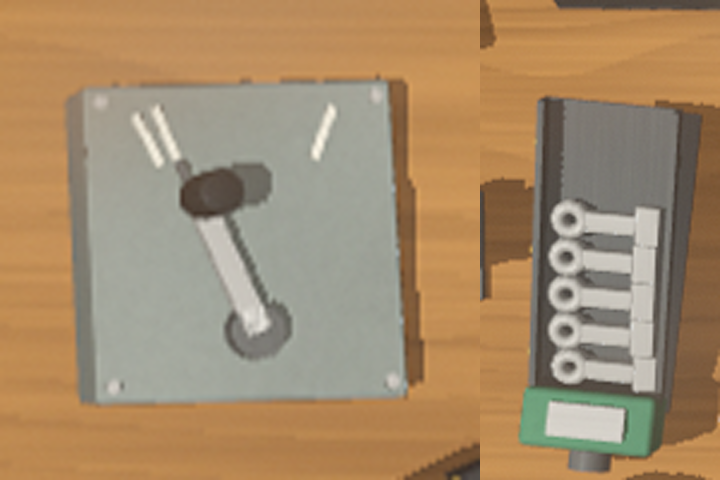

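Run:
```python
from plan import *
d=grab('top');P=lambda x,y,z:onz(d,420+x/4,200+y/4,z)[:2]
pv=np.array([485.,-381.8])
ang=lambda p:np.arctan2(*(p-pv)[::-1])-.029
print('tip',ang(P(183,167,66)),'knob top',P(211,192,113),ang(P(211,192,113)))
print('marks dbl inner/outer',ang(P(168.5,162,50)),ang(P(147,112,50)),'single',ang(P(316,158,50)),ang(P(332,107,50)))
print('pivot',P(257,328,70),'arm axis',ang(P(209,225,68)))
```

```text
tip 0.3744208307219948 knob top [ 560.00738524 -343.61537938] 0.44188372293050054
marks dbl inner/outer 0.39049274552425306 0.38382580355939483 single -0.41878259997762934 -0.4037305831580064
pivot [ 487.04418596 -380.8105099 ] arm axis 0.3827168558306084
```

```bash
python3 -c "
from workcell import ctrl;print(ctrl.close_job())"
```

```text
the job is handed in; nothing more can be done
None
```

The job is handed in at about 43 s of robot time: lever set to load, all five links flat in the chute with eyes to the left, cap pressed right down and released, then lever set to run (about 0.38 rad measured, against 0.4 for the middle of the mark); I didn't separately re-check that the other bench items stayed put.

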